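# Hitch the recipe holder onto its ball mount

## Task

Pick up the recipe holder by its square socket, lower the socket over the steel ball of the counter mount with the holder's bar lying between the two prongs of the cradle, and push it gently down until it clicks fully home on the ball. Then press its raised latch lever all the way down flat, and leave it hitched. Never push down with more than about 20 N, keep the lever up until the socket is home, and leave the other kitchen things where they are.

Things in the scene. Friction and masses are not known exactly. Their poses are not given: they have to be found in the camera images.
- mount: Steel ball mount screwed to the counter (fixed). Origin: underside of its base plate, exactly below the ball; z up; +x runs along the plate from the ball to the cradle. Base plate 190 x 100 x 8 mm, x = -40 to +150 mm. On it stands a head: a low bar carrying the upright 14 mm stem with the ball (32 mm in diameter) and the cradle. See hitch.
- hitch (a point): Point on the mount's upright axis, 80 mm above the counter. The head was clamped by hand: the ball's centre lies anywhere from 66 to 94 mm above the counter (so 14 mm either side of this point), straight above the mount's origin; that height is not measured, find it by feel. It does not move.
- cradle (a point): Point 110 mm along the mount's +x, 81 mm above the counter, nominal middle of the top of the cradle's crossbar; the true height follows the ball's (1 mm above the ball's centre). The cradle is a dark steel fork 14 mm thick with two prongs 36 mm apart (inside), rising 14 mm above the ball's centre.
- boom: Loose recipe holder, about 0.4 to 0.55 kg, standing upright on socket and block. Origin: centre of the socket's underside; +x from the socket along the bar to the block; z up. Bar: two aluminium rails, 24 mm wide over all, z = 30 to 40 mm, x = 22 to 140 mm. Centre of mass about 40 mm along +x. Home, it is level, origin 38 to 66 mm above the counter.
- socket (a point): Point of the holder that meets the ball's centre when home: on the socket's axis, 28 mm above its underside. The socket is an aluminium box 46 x 46 mm, 52 mm tall, open below, bore 35 x 36 mm, 44 mm deep to a flat roof. Its outer faces at y = +-23 mm are flat and free: grip them. Axes as the holder's.
- socket_top (a point): Centre of the socket's flat top, 52 mm above its underside. Spring balls inside the socket's walls must snap past the mount's ball: they meet it about 12 mm before home, and need some 6 to 12 N of downward push besides its weight (varies); the holder's own weight is not enough. Then the roof lands on the ball. The top may also be pushed from above with shut fingers.
- block (a point): Underside of the wooden card block at the bar's end, 150 mm along +x: 24 x 90 mm, 46 mm tall, with a leaning aluminium back plate up to 82 mm.
- latch (a joint): Angle of the latch lever on the holder, rad: 0 = fully down, flat along the bar; 0.5 to 0.75 at the start (raised); stop at 0.8. A stiff hinge: stays where left; about 5 N on the pad moves it. As it goes down its hooked toe swings under the ball; if the socket is not home, the toe strikes the ball and the lever jams.
- latch_pad (a point): Point on the lever's top face, 46 mm from the hinge along the lever and 4 mm above its line. The lever is a dark steel plate 24 mm wide, 5 mm thick, ending 61 mm from the hinge, which lies at x = 34, z = 42 mm of the holder, along its y. Flat, the pad is at x = 80, z = 46 mm of the holder.
- jar: Bystander: small glass jar, 40 mm across, 52 mm tall; origin under its centre.
- bowl: Bystander: glass bowl, 170 mm across, 75 mm tall; origin under its centre.
- mug: Bystander: white mug, 80 mm across, 90 mm tall; origin under its centre.
- spoon: Bystander: wooden spoon, 240 mm long, lying along its x axis.
- avocado: Bystander: dark avocado standing on its end, 72 mm across, 88 mm tall.
- knife: Bystander: chef's knife lying on the chopping board, 300 mm long along its x axis.
- soap: Bystander: amber bottle, 60 mm across, 150 mm tall; origin under its centre.
Things that resemble listed ones, but are neither listed nor needed, are in the scene too. What is shaped like the boom but purple is not meant.

How it is judged:
By the outcome, as a careful person would: the job done as asked, in the order asked, and still so for the second after the job is handed in, with the robot touching nothing.
It also fails if it takes over 72 s, if anything falls off the work surface, if the arm or the gripper's body presses on something with over 40 N, if the wrist force passes 120 N, or if a joint passes its speed limit or range.

## Robot

A 7-joint arm with a two-finger parallel gripper is mounted at the origin on the work surface. World frame = base frame: x ahead of the robot, y to its left, z up, the work surface at z = 0. Lengths are in m, angles in rad, forces in N, time in s.
With the tool pointing down it reaches from about 0.425 to 1.025 m from the base axis. Payload 3.6 kg.
Tool frame: the origin (TCP) lies midway between the tips of the shut fingers; the grasp point (between the pads) lies 19 mm behind it; z points along the fingers, y is the line along which they close (so a half turn about z gives the same grasp; the last joint's range is limited). The gripper opens to 85 mm and grips with 20 to 120 N. Pads are 22 mm wide; open, the fingers measure 114 mm over their backs; the gripper's body (76 mm by 85 mm) begins 54 mm behind the grasp point. The pads swing forward as they close: fully open they stand 13 mm farther back than shut.
Start: joints at [-0.093, 0.591, 0.048, 1.609, -0.033, 0.943, -0.034], TCP at [0.725, 0, 0.231] pointing down, gripper open.
Joint ranges: [-2.69, 2.69], [-0.47, 2.24], [-1.27, 1.36], [0.19, 2.51], [-1.53, 4.68], [0.08, 2.07], [-3.09, 3.09]. Speed limits (rad/s): [2.57, 2.57, 3.14, 3.14, 3.14, 3.14, 3.14].

## Interface

Orientations are given as a unit quaternion [x, y, z, w].
In Python, from workcell import env gives the robot as it stands.
- The arm moves only by the tool move_arm, never from a script. Its argument "commands" is a list of rows, each a list of 5 numbers: the closure in counts, from 0 (fully open) to 255 (shut), then the shift along the world's x, y, z in units of 40 mm (1.0 is 40 mm), then the turn about the world's z in rad. A call has 1 to 8 rows; each row is the pose to reach, as a shift and turn from the pose commanded when the call began; what a row does not reach only later rows make up. A row lasts 1/8 s, in which the tool goes at most 62.5 mm and 10.7 degrees, less where a joint would pass 70% of its speed; a pose out of reach is approached as far as the arm can. A call with a gripper value outside its range is refused whole. The fingers move at their own pace and stop on an object; "squeeze" is the grip in N (left out, the last holds). Time passes only in rows, so rows that repeat a pose let the fingers close. It gives the time, the measured TCP pose, the force, the opening and the grip force at its end, in the units of the state.
- env.sense(): the state, without advancing time (a new reading comes with each control period).
- env.snapshot(name): name is "scene" or "side" or "wrist"; returns (picture, depth): 480x640x3 uint8, blue, green, red; 480x640 float32, m along the optical axis (not along the pixel's ray), 0 where there is no reading.
- env.get_calibration(name): a dict with "fx", "fy", "cx", "cy" (pixels), "rvec" (rotation vector, rad) and "tvec" (3), from world to camera coordinates, as OpenCV has them. Camera axes: x right, y down, z forward; pixel columns grow to the right and rows downward; lengths in m; the calibration is good to about 2 mm. A picture is of the moment at which its call begins: read the wrist's pose just before it. get_calibration takes no time and is no camera call; for the wrist camera it gives the pose at the moment of the call.
- env.sign_off(): hands the job in; it is judged then, once.
Trained networks look in the newest picture that a camera, given by its name, has taken for a name from the list of things; names that differ only in an ending like _2 or _b are one class to them, and where a whole thing is asked for, a point or a joint stands for the part that bears it (a point fixed in the world has none). Each returns a list of dicts, best first, with "p" (0 to 1); they miss things now and then, are a little off and sometimes report something else, mostly with a low value. They report only what shows in the picture. A call takes as long as a camera call. They do not tell look-alikes from the thing itself.
- env.find_in(name, camera): "rect" ([left, top, width, height] as shares, 0 to 1, of the picture: columns of its width, rows of its height, round what is visible of it).
- env.spot_point(name, camera): "at" ([column, row] as shares, 0 to 1, of the picture: columns of its width, rows of its height: a listed point, or the origin of a listed thing).
The state is a dict: "time": time; "joint_pos": joint angles; "joint_vel": joint speeds; "joint_torque": joint torques, N m; "eef_pos": TCP position; "eef_rot": TCP orientation; "wrist_force": force on the tool from outside, world axes, zero at the start; "ft_torque": the same for the moment, N m; "finger_gap": finger opening in m; "gripper_force": force on a finger pad.
Only numpy, scipy, OpenCV 4.12 (cv2) and the standard library are available. Lean on these libraries where they do the work, as an engineer would, in place of code of your own. Each camera call takes 0.05 s, during which the arm holds its last target. There are 200 camera calls.

## Working session

There is one attempt and no reset: what is moved stays moved. The work goes in short steps, Python scripts to look and compute and a tool call to move; the robot and the scene stay as the last step left them, time stands still between calls to the robot, and variables do not carry over. Pictures are saved under pics/ and viewed, at most 10 in all, crops included, and the job is handed in when it is done.

Besides the shell and the picture viewer there is one more tool, called after ">>>" as name([rows], argument=value, ...), one row to a line, values as JSON. move_arm: Moves the arm, as the interface text tells. Its arguments: {"type":"object","properties":{"commands":{"type":"array"},"squeeze":{"type":"number"}},"required":["commands"]}

```bash
mkdir -p pics; ls; cat > h.py <<'E'
import numpy as np, cv2
from workcell import env
def cal(n):
    c=env.get_calibration(n); R=cv2.Rodrigues(np.array(c["rvec"],float))[0]; return c,R,np.array(c["tvec"],float).ravel()
def world(n,D,u,v,C=None):
    c,R,t=C or cal(n); d=D[int(round(v)),int(round(u))]
    return R.T@(np.array([(u-c["cx"])/c["fx"]*d,(v-c["cy"])/c["fy"]*d,d])-t)
def onz(n,u,v,z,C=None):
    c,R,t=C or cal(n); r=R.T@np.array([(u-c["cx"])/c["fx"],(v-c["cy"])/c["fy"],1]); o=-R.T@t
    return o+r*(z-o[2])/r[2]
def cloud(n,D,C=None):
    c,R,t=C or cal(n); v,u=np.mgrid[0:480,0:640]
    P=np.stack([(u-c["cx"])/c["fx"]*D,(v-c["cy"])/c["fy"]*D,D],-1)-t
    return P@R
E
python3 - <<'E'
from h import *
for n in ["scene","side","wrist"]:
    C=cal(n); I,D=env.snapshot(n); cv2.imwrite(f"pics/{n}0.png",I); np.savez(f"{n}0.npz",I=I,D=D)
    print(n,"cam at",(-C[1].T@C[2]).round(3))
    for k in ["socket_top","block","latch_pad","mount","hitch","cradle"]:
        for r in env.spot_point(k,n)[:3]:
            u,v=r["at"][0]*640,r["at"][1]*480
            if 0<=u<639 and 0<=v<479: print(k,round(r["p"],2),int(u),int(v),world(n,D,u,v,C).round(3))
print(env.sense()["time"])
E
```

```text
pics
scene cam at [1.589 0.044 1.474]
socket_top 0.78 228 189 [ 0.394 -0.288  0.05 ]
socket_top 0.69 259 231 [ 0.55  -0.177  0.051]
block 0.86 277 278 [ 0.7   -0.108  0.037]
block 0.81 272 182 [ 0.336 -0.16   0.027]
latch_pad 0.63 265 238 [ 0.567 -0.157  0.039]
latch_pad 0.61 254 181 [ 0.352 -0.213  0.045]
mount 0.68 391 239 [0.543 0.213 0.033]
hitch 0.92 390 224 [0.532 0.204 0.088]
hitch 0.17 265 240 [ 0.583 -0.156  0.051]
cradle 0.71 400 255 [0.577 0.242 0.001]
cradle 0.16 388 242 [0.553 0.204 0.03 ]
side cam at [-0.005  0.811  0.711]
socket_top 0.74 349 232 [ 0.548 -0.165  0.052]
socket_top 0.57 270 291 [0.531 0.217 0.081]
block 0.77 418 277 [ 0.314 -0.149 -0.003]
block 0.65 303 241 [ 0.654 -0.075  0.029]
block 0.4 366 207 [ 0.626 -0.408  0.014]
latch_pad 0.49 328 227 [ 0.67  -0.237 -0.004]
latch_pad 0.45 419 249 [ 0.344 -0.212  0.046]
mount 0.65 272 315 [0.527 0.221 0.016]
hitch 0.78 270 289 [0.531 0.216 0.086]
cradle 0.92 234 277 [0.721 0.152 0.001]
wrist cam at [0.726 0.074 0.373]
block 0.72 283 292 [ 0.689 -0.093  0.034]
latch_pad 0.37 193 364 [ 0.683 -0.004  0.269]
latch_pad 0.28 286 293 [ 0.692 -0.098  0.027]
1.05
```

View pics/scene0.png

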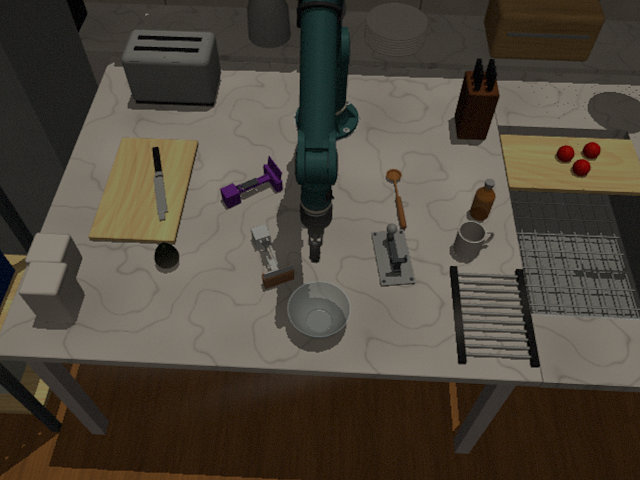

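View pics/side0.png

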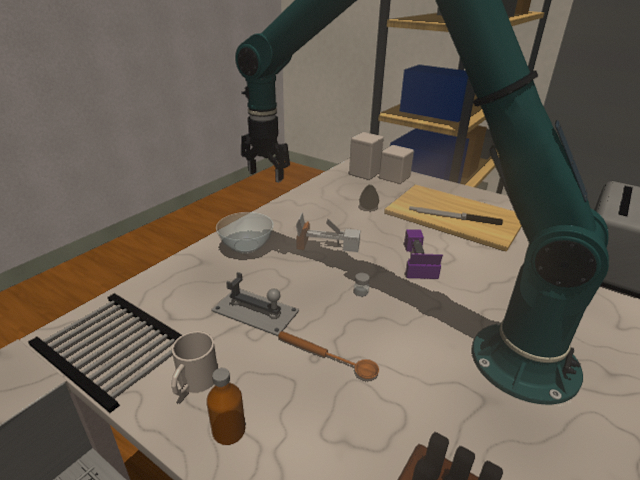

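The scene view shows two holder-shaped things: a silver one (socket at 261,235, block at 277,280) and a purple one (230,190 to 272,175). The silver one is meant, since the purple one is ruled out by the task. The mount is at (393,255), and the side view shows its ball at (273,297) and its cradle at (237,285). The jar is at (362,283) in the side view. Next I'll fit shapes and confirm with one crop.

```bash
python3 - <<'E'
from h import *
for n in ["scene","side"]:
    f=np.load(n+"0.npz");D=f["D"];P=cloud(n,D);ok=D>0
    def fit(name,x0,y0,r,z0,z1):
        m=ok&(np.hypot(P[...,0]-x0,P[...,1]-y0)<r)&(P[...,2]>z0)&(P[...,2]<z1)
        q=P[m]
        if len(q)<5: print(n,name,len(q));return
        print(n,name,len(q),"med",np.median(q,0).round(4),"rect(mm)",[np.round(a,1) for a in cv2.minAreaRect((q[:,:2]*1000).astype(np.float32))])
    fit("sock top",.55,-.17,.045,.047,.058)
    fit("block",.69,-.1,.07,.040,.09)
    fit("plate",.58,.2,.16,.005,.012)
    fit("ball",.53,.21,.03,.07,.13)
    fit("cradle hi",.64,.2,.06,.07,.13)
    fit("jar",.43,.0,.1,.03,.07)
I=np.load("scene0.npz")["I"];a=cv2.resize(I[160:300,210:310],None,fx=4,fy=4,interpolation=3);b=cv2.resize(I[210:300,360:430],(436,560),interpolation=3)
cv2.imwrite("pics/crop0.png",np.hstack([a,b])[:, :800])
for k in ["jar","bowl","spoon","mug"]:
    for n in ["side","scene"]:
        D=np.load(n+"0.npz")["D"]
        for r in env.spot_point(k,n)[:1]:
            u,v=r["at"][0]*640,r["at"][1]*480; print(k,n,round(r["p"],2),onz(n,u,v,0).round(3))
E
```

```text
scene sock top 182 med [ 0.5524 -0.1745  0.0509] rect(mm) [array([ 560.2, -170.8]), array([69. , 46.8]), np.float64(24.1)]
scene block 289 med [ 0.6934 -0.1137  0.0519] rect(mm) [array([ 667.9, -118.9]), array([72.7, 90.6]), np.float64(21.1)]
scene plate 1167 med [0.5982 0.2078 0.0075] rect(mm) [array([581.1, 199.5]), array([306.1, 311.5]), np.float64(27.8)]
scene ball 78 med [0.5369 0.2077 0.0794] rect(mm) [array([535.6, 208.6]), array([28.9, 29.3]), np.float64(13.6)]
scene cradle hi 70 med [0.6444 0.2257 0.0746] rect(mm) [array([645., 225.]), array([19.9, 46.4]), np.float64(6.2)]
scene jar 0
side sock top 156 med [ 0.5487 -0.1636  0.051 ] rect(mm) [array([ 557.5, -167.3]), array([68.9, 53. ]), np.float64(21.6)]
side block 221 med [ 0.6804 -0.1029  0.0517] rect(mm) [array([ 663.2, -116.2]), array([70.3, 91.3]), np.float64(25.2)]
side plate 1519 med [0.5682 0.2368 0.0073] rect(mm) [array([558.5, 217.2]), array([244.8, 111.6]), np.float64(5.2)]
side ball 119 med [0.5244 0.2174 0.0795] rect(mm) [array([525.7, 216.2]), array([27.7, 25.8]), np.float64(39.2)]
side cradle hi 100 med [0.6363 0.2277 0.0753] rect(mm) [array([637.1, 228.7]), array([16.7, 49.6]), np.float64(9.7)]
side jar 174 med [0.4078 0.0101 0.0495] rect(mm) [array([410.1,   3. ]), array([34.9, 39. ]), np.float64(6.3)]
jar side 0.88 [ 0.41  -0.006  0.   ]
jar scene 0.56 [ 0.628 -0.437  0.   ]
bowl side 0.98 [0.815 0.016 0.   ]
bowl scene 0.98 [ 0.807  0.008 -0.   ]
spoon side 0.78 [0.366 0.237 0.   ]
spoon scene 0.89 [0.373 0.246 0.   ]
mug side 0.7 [0.542 0.449 0.   ]
mug scene 0.83 [0.544 0.444 0.   ]
```

View pics/crop0.png

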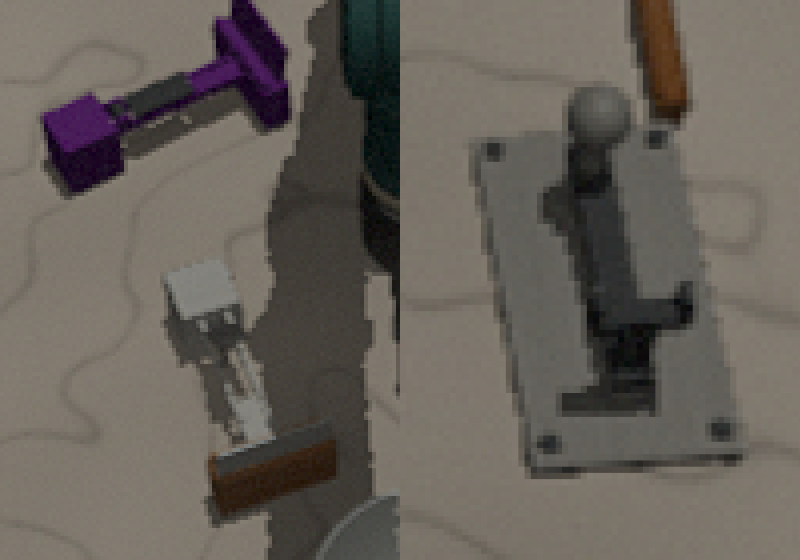

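The crop confirms the silver holder: the socket is on the left, the lever is raised over the bar, and the block has a wooden front. The mount's ball is upper left, with the cradle toward +x. I'll approach for a close wrist view.

```bash
python3 - <<'E'
from h import *
from scipy.spatial.transform import Rotation as R_
s=env.sense(); R=R_.from_quat(s["eef_rot"]).as_matrix(); print(s["eef_pos"],R.round(3),s["wrist_force"])
c,Rc,t=cal("wrist"); print("fwd",Rc.T[:,2].round(3),"right",Rc.T[:,0].round(3),c["fx"],c["cx"],c["cy"])
E
```

```text
[ 7.25010743e-01 -8.29483008e-06  2.31302413e-01] [[-0.  1.  0.]
 [ 1.  0. -0.]
 [-0.  0. -1.]] [ 0.67325745  0.66922476 -0.00827895]
fwd [ 0.001 -0.293 -0.956] right [1.    0.    0.001] 364.08421364497974 319.44068867529194 233.62878025875676
```

>>> move_arm([
  [0, -0.7, -0.7, -0.1, -0.17],
  [0, -1.4, -1.4, -0.2, -0.34],
  [0, -2.2, -2.1, -0.3, -0.51],
  [0, -2.9, -2.8, -0.4, -0.68],
  [0, -3.6, -3.5, -0.5, -0.85],
  [0, -4.2, -4.1, -0.6, -1.02],
  [0, -4.35, -4.2, -0.75, -1.15],
  [0, -4.35, -4.2, -0.75, -1.15],
])

```text
time: 2.45
eef_pos: [0.5502, -0.1684, 0.2011]
eef_rot: [0.978, 0.209, -0.0, -0.0]
wrist_force: [-0.4, 0.1, 0.2]
finger_gap: 0.0852
gripper_force: 0.0
```

```bash
python3 - <<'E'
from h import *
n="wrist";C=cal(n);I,D=env.snapshot(n);cv2.imwrite("pics/w1.png",I);P=cloud(n,D,C);ok=D>0
print(env.sense()["eef_pos"])
def fit(name,x0,y0,r,z0,z1):
    m=ok&(np.hypot(P[...,0]-x0,P[...,1]-y0)<r)&(P[...,2]>z0)&(P[...,2]<z1);q=P[m]
    if len(q)>5: print(name,len(q),"med",np.median(q,0).round(4),"rect",[np.round(a,1) for a in cv2.minAreaRect((q[:,:2]*1000).astype(np.float32))])
fit("top",.551,-.169,.036,.049,.056)
fit("block",.69,-.105,.06,.043,.049)
# lever profile: along bar
e=np.array([np.cos(.419),np.sin(.419)]);d=P[...,:2]-np.array([.551,-.169]);x=d@e;y=d@np.array([-e[1],e[0]])
for a in range(26,130,8):
    m=ok&(abs(y)<.008)&(x*1000>a)&(x*1000<a+8)&(P[...,2]<.14)
    if m.any(): print(a+4,np.percentile(P[...,2][m],[10,50,95]).round(4))
for k in ["socket_top","block","latch_pad"]:
    for r in env.spot_point(k,n)[:2]:
        u,v=r["at"][0]*640,r["at"][1]*480; print(k,round(r["p"],2),int(u),int(v),world(n,D,u,v,C).round(4))
E
```

```text
[ 0.5512739  -0.16774986  0.20139602]
top 2975 med [ 0.5492 -0.1728  0.0512] rect [array([ 555.8, -169.9]), array([63.5, 46. ]), np.float64(25.0)]
block 2018 med [ 0.6821 -0.1117  0.0454] rect [array([ 682.1, -111.2]), array([21.4, 89.5]), np.float64(24.8)]
30 [0.0447 0.0462 0.0511]
38 [0.0524 0.0555 0.0587]
46 [0.0598 0.0626 0.0659]
54 [0.0667 0.0701 0.0736]
62 [0.0749 0.0778 0.081 ]
70 [0.0813 0.0837 0.0854]
78 [-0.0015 -0.0005  0.0392]
86 [-0.0014 -0.0006  0.0393]
94 [-0.0008  0.0372  0.0388]
102 [0.0363 0.0374 0.039 ]
110 [0.0364 0.0374 0.0387]
118 [0.0365 0.0375 0.0392]
126 [0.0365 0.0376 0.0393]
socket_top 0.6 322 220 [ 0.55   -0.1726  0.0524]
block 0.62 229 392 [ 0.3295 -0.1633  0.0226]
latch_pad 0.75 321 144 [ 0.6063 -0.1463  0.074 ]
latch_pad 0.67 283 410 [ 0.5577 -0.157   0.2744]
```

View pics/w1.png

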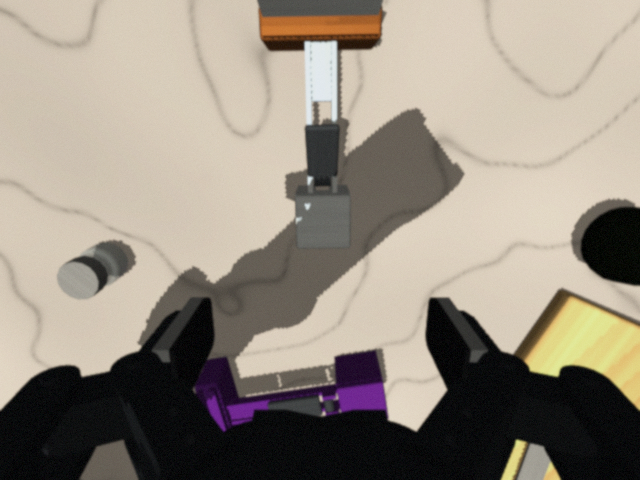

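The wrist view shows the silver socket at (323,217), the raised lever at (322,150) and the block at (320,30). The fits agree: yaw is about 24.9° and the socket is at about (0.548, -0.1735). I'll descend and grip.

>>> move_arm([
  [0, -0.08, -0.14, -1.3, 0.014],
  [0, -0.08, -0.14, -2.6, 0.014],
  [0, -0.08, -0.14, -3.6, 0.014],
  [0, -0.08, -0.14, -4.3, 0.014],
  [0, -0.08, -0.14, -4.48, 0.014],
  [0, -0.08, -0.14, -4.48, 0.014],
  [255, -0.08, -0.14, -4.48, 0.014],
  [255, -0.08, -0.14, -4.48, 0.014],
], squeeze=60)

```text
time: 3.65
eef_pos: [0.5487, -0.1738, 0.0233]
eef_rot: [0.976, 0.216, 0.001, 0.001]
wrist_force: [-0.3, 0.5, -0.1]
finger_gap: 0.0516
gripper_force: 0.0
```

>>> move_arm([
  [255, 0, 0, 0, 0],
  [255, 0, 0, 0, 0],
  [255, 0, 0, 0, 0],
  [255, 0, 0, 0, 0],
])

```text
time: 4.15
eef_pos: [0.5483, -0.1734, 0.0234]
eef_rot: [0.976, 0.216, 0.001, 0.0]
wrist_force: [-0.3, 0.5, 5.8]
finger_gap: 0.0453
gripper_force: 62.7
```

>>> move_arm([
  [255, 0, 0, 0.5, 0],
  [255, 0, 0, 1.5, 0],
  [255, 0, 0, 2.5, 0],
  [255, 0, 0, 3.5, 0],
  [255, 0, 0, 4, 0],
  [255, 0, 0, 4, 0],
])

```text
time: 4.9
eef_pos: [0.548, -0.1736, 0.1833]
eef_rot: [0.976, 0.216, 0.001, 0.0]
wrist_force: [0.9, -0.2, -5.2]
finger_gap: 0.0449
gripper_force: 62.9
```

```bash
python3 - <<'E'
from h import *
from scipy.optimize import least_squares
for n in ["scene","side"]:
    f=np.load(n+"0.npz");D=f["D"];P=cloud(n,D);ok=D>0
    m=ok&(np.hypot(P[...,0]-.531,P[...,1]-.212)<.024)&(P[...,2]>.062)&(P[...,2]<.13);q=P[m]
    r=least_squares(lambda c:np.linalg.norm(q-c,axis=1)-.016,[.531,.212,.075],loss="soft_l1",f_scale=.002)
    print(n,"ball",len(q),r.x.round(4),"rms",np.sqrt(np.mean(r.fun**2)).round(4))
    e=np.array([np.cos(.15),np.sin(.15)]);d=P[...,:2]-np.array([.531,.212]);x=d@e;y=d@np.array([-e[1],e[0]])
    m=ok&(x>-.06)&(x<.17)&(abs(y)<.07)&(P[...,2]>.004)&(P[...,2]<.013)
    k=cv2.connectedComponentsWithStats(m.astype(np.uint8));b=1+np.argmax(k[2][1:,4]);q=P[k[1]==b]
    print(n,"plate",len(q),[np.round(a,1) for a in cv2.minAreaRect((q[:,:2]*1000).astype(np.float32))])
    m=ok&(x>.09)&(x<.13)&(abs(y)<.04)&(P[...,2]>.06);q=P[m];print("cradle y",np.percentile(y[m],[0,2,98,100]).round(4),"x",np.percentile(x[m],[2,98]).round(4),"z",np.percentile(P[...,2][m],[98,100]).round(4))
I,D=env.snapshot("side");cv2.imwrite("pics/s2.png",I[120:360,160:480])
E
```

```text
scene ball 92 [0.5323 0.2092 0.0704] rms 0.0029
scene plate 1089 [array([582.9, 216.7]), array([207.7, 107.1]), np.float64(8.2)]
cradle y [-0.0273 -0.0267  0.0183  0.0189] x [0.1045 0.1217] z [0.0862 0.0893]
side ball 144 [0.5299 0.2112 0.0701] rms 0.0014
side plate 1463 [array([583. , 222.5]), array([193.2, 102. ]), np.float64(10.2)]
cradle y [-0.0242 -0.0208  0.025   0.0256] x [0.0998 0.1149] z [0.0854 0.0871]
```

>>> move_arm([
  [255, 0, 1, 0.3, -0.04],
  [255, 0, 2.2, 0.5, -0.1],
  [255, 0, 3.4, 0.5, -0.16],
  [255, 0, 4.6, 0.5, -0.22],
  [255, 0, 5.8, 0.5, -0.27],
  [255, 0, 6.7, 0.5, -0.277],
  [255, 0, 7.1, 0.5, -0.277],
  [255, 0, 7.1, 0.5, -0.277],
])

```text
time: 5.95
eef_pos: [0.5468, 0.111, 0.2009]
eef_rot: [0.997, 0.08, -0.001, 0.0]
wrist_force: [-0.4, -0.4, -5.1]
finger_gap: 0.0449
gripper_force: 63.4
```

```bash
python3 - <<'E'
from h import *
from scipy.optimize import least_squares
n="wrist";C=cal(n);I,D=env.snapshot(n);cv2.imwrite("pics/w3.png",I);P=cloud(n,D,C);ok=D>0;np.savez("w3.npz",I=I,D=D,P=P)
print(env.sense()["eef_pos"],env.sense()["finger_gap"])
m=ok&(np.hypot(P[...,0]-.531,P[...,1]-.211)<.024)&(P[...,2]>.068)&(P[...,2]<.12);q=P[m]
if len(q)>10:
    r=least_squares(lambda c:np.linalg.norm(q-c,axis=1)-.016,[.531,.212,.075],loss="soft_l1",f_scale=.002)
    print("ball",len(q),r.x.round(4),"rms",np.sqrt(np.mean(r.fun**2)).round(4),"top z",np.percentile(q[:,2],[90,99]).round(4))
e=np.array([np.cos(.157),np.sin(.157)]);d=P[...,:2]-np.array([.531,.211]);x=d@e;y=d@np.array([-e[1],e[0]])
m=ok&(x>-.06)&(x<.17)&(abs(y)<.07)&(P[...,2]>.004)&(P[...,2]<.013)
q=P[m];print("plate",len(q),[np.round(a,1) for a in cv2.minAreaRect((q[:,:2]*1000).astype(np.float32))])
m=ok&(x>.09)&(x<.13)&(abs(y)<.04)&(P[...,2]>.06)&(P[...,2]<.11);q=P[m]
if len(q): print("cradle",len(q),"x",np.percentile(x[m],[2,98]).round(4),"y",np.percentile(y[m],[1,99]).round(4),"z",np.percentile(q[:,2],[50,95]).round(4))
# held holder in tool: block and socket
m=ok&(P[...,2]>.14)&(P[...,2]<.27);print("held pts",m.sum())
for k in ["socket_top","latch_pad","hitch","cradle"]:
    for r in env.spot_point(k,n)[:1]:
        u,v=r["at"][0]*640,r["at"][1]*480
        if 0<=u<639.4 and 0<=v<479.4: print(k,round(r["p"],2),int(u),int(v),world(n,D,u,v,C).round(4))
E
```

```text
[0.54715699 0.10906169 0.20128227] 0.04487677389341474
ball 1378 [0.5306 0.2104 0.0699] rms 0.0005 top z [0.0851 0.0864]
plate 17705 [array([574.8, 221.1]), array([209.8, 108.7]), np.float64(8.5)]
cradle 1850 x [0.1024 0.1162] y [-0.0247  0.0205] z [0.0716 0.0845]
held pts 60023
socket_top 0.78 318 342 [0.6219 0.1223 0.3427]
latch_pad 0.77 316 168 [0.6109 0.1212 0.253 ]
hitch 0.95 184 225 [0.5338 0.2086 0.0851]
cradle 0.68 168 68 [0.6399 0.2298 0.0714]
```

View pics/w3.png

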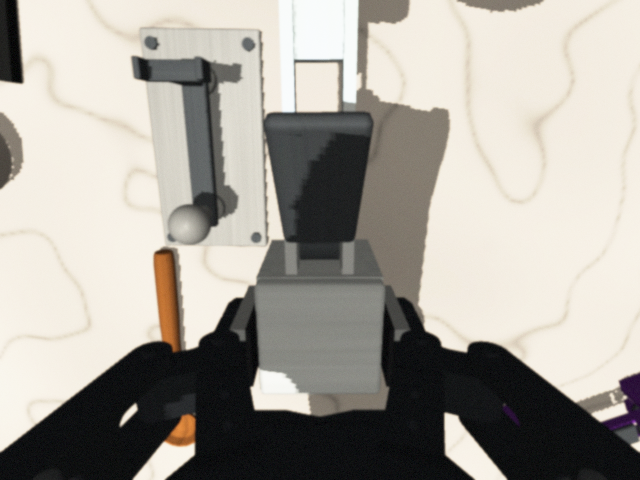

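The wrist view shows the ball at (189,224), the cradle at (170,70) and the plate corners at (139,29), (260,30), (266,245) and (163,245). The held socket's top is around (320,335) and the lever is still raised. The ball fit is good: (0.5306, 0.2104, 0.070). Next I'll get the mount's yaw and the holder's pose in the grip.

```bash
python3 - <<'E'
from h import *
f=np.load("w3.npz");P=f["P"];D=f["D"];C=cal("wrist")
s=env.sense()
print("eef",s["eef_pos"],s["joint_pos"][-1])
cs=[onz("wrist",u,v,.008,C)[:2] for u,v in [(139,29),(260,30),(266,245),(163,245)]]
A=np.array(cs);print(A.round(4),"long yaw",[np.degrees(np.arctan2(*(a-b)[::-1])).round(2) for a,b in [(A[0],A[3]),(A[1],A[2])]],"short",[np.degrees(np.arctan2(*(a-b)[::-1])).round(2) for a,b in [(A[0],A[1]),(A[3],A[2])]],"len",np.linalg.norm(A[0]-A[3]),np.linalg.norm(A[0]-A[1]))
# regress plate long edges from depth mask rows
z=P[...,2];e=[]
pl=(z>.004)&(z<.013)&(D>0)
R=[];L=[]
for v in range(45,235,5):
    c=np.where(pl[v,130:285])[0]+130
    if len(c): L.append(P[v,c[0],:2]);R.append(P[v,c[-1],:2])
for q in (L,R):
    vx,vy,x0,y0=cv2.fitLine(np.array(q,np.float32),cv2.DIST_HUBER,0,.01,.01).ravel(); print("edge yaw",np.degrees(np.arctan2(vy*np.sign(vx),abs(vx))).round(2), "offset of ball",round(float((.5306-x0)*-vy+(.2104-y0)*vx)*np.sign(vx),4))
# held socket
q=(np.abs(z-.2295)<.006)&(D>0); q[:, :240]=0;q[:,400:]=0;q[:260]=0;q[400:]=0
p=P[q];print("sock top",len(p),np.median(p,0).round(4),[np.round(a,1) for a in cv2.minAreaRect((p[:,:2]*1000).astype(np.float32))])
r=(D>0)&(abs(z-.2175)<.006);r[110:]=0;p=P[r]
vx,vy,x0,y0=cv2.fitLine(p[:,:2].astype(np.float32),cv2.DIST_HUBER,0,.01,.01).ravel();print("bar",len(p),np.degrees(np.arctan2(vy*np.sign(vx),abs(vx))),[np.round(a,1) for a in cv2.minAreaRect((p[:,:2]*1000).astype(np.float32))],p[:,2].mean())
E
```

```text
eef [0.54779703 0.10801236 0.20213377] -1.3934460246180616
[[0.6725 0.2768]
 [0.6871 0.1783]
 [0.5018 0.1526]
 [0.4864 0.2517]] long yaw [np.float64(7.68), np.float64(7.9)] short [np.float64(98.43), np.float64(98.82)] len 0.18780690303571573 0.09959777624462075
edge yaw 8.52 offset of ball -0.0486
edge yaw 8.49 offset of ball 0.0498
sock top 15426 [0.5508 0.1105 0.2286] [array([550.2, 110.7]), array([53.6, 57.5]), np.float64(9.4)]
bar 5981 50.572506 [array([641.7, 125.9]), array([32.5, 24.2]), np.float64(9.4)] 0.215144438483309
```

```bash
python3 - <<'E'
from h import *
f=np.load("w3.npz");P=f["P"];D=f["D"];C=cal("wrist");z=P[...,2]
for v in range(270,296,3): print(v,z[v,300].round(4),z[v,345].round(4),P[v,320,:2].round(4))
for v in (300,330,350):
    row=(abs(z[v]-.2295)<.004);row[:240]=0;row[400:]=0;c=np.where(row)[0];a,b=P[v,c[0]],P[v,c[-1]];print(v,c[0],c[-1],((a+b)/2).round(4),np.linalg.norm(a-b).round(4))
for v in (20,40,80,100):
    row=(abs(z[v]-.2175)<.006);c=np.where(row)[0]
    if len(c): a,b=P[v,c[0]],P[v,c[-1]];print("bar",v,c[0],c[-1],((a+b)/2).round(4),np.linalg.norm(a-b).round(4))
s=env.sense();print(s["eef_pos"])
E
```

```text
270 0.2155 0.2228 [0.5688 0.1135]
273 0.2179 0.2237 [0.5689 0.1135]
276 0.2207 0.2208 [0.5691 0.1135]
279 0.2231 0.2234 [0.569  0.1135]
282 0.225 0.2258 [0.5692 0.1136]
285 0.228 0.2284 [0.5687 0.1135]
288 0.2288 0.2277 [0.5681 0.1134]
291 0.2287 0.2285 [0.5667 0.1132]
294 0.2289 0.2283 [0.566  0.1131]
300 255 384 [0.5626 0.1126 0.227 ] 0.0455
330 254 385 [0.5541 0.1112 0.2326] 0.0452
350 255 384 [0.5458 0.11   0.2319] 0.0456
bar 20 280 357 [0.6513 0.1273 0.2162] 0.0237
bar 40 280 356 [0.6459 0.1266 0.2161] 0.0238
bar 80 282 355 [0.6344 0.1246 0.2168] 0.0234
bar 100 282 355 [0.6284 0.1237 0.2171] 0.0237
[0.54779703 0.10801236 0.20213377]
```

>>> move_arm([
  [255, -0.1, 0.7, 0, -0.016],
  [255, -0.2, 1.5, 0, -0.016],
  [255, -0.35, 2.2, 0, -0.016],
  [255, -0.395, 2.515, -0.3, -0.016],
  [255, -0.395, 2.515, -1.0, -0.016],
  [255, -0.395, 2.515, -1.7, -0.016],
  [255, -0.395, 2.515, -2.1, -0.016],
  [255, -0.395, 2.515, -2.1, -0.016],
])

```text
time: 7.2
eef_pos: [0.5314, 0.2096, 0.1168]
eef_rot: [0.998, 0.07, -0.001, 0.001]
wrist_force: [-0.8, -0.8, -6.1]
finger_gap: 0.0451
gripper_force: 63.2
```

```bash
python3 - <<'E'
from h import *
s=env.sense();print(s["wrist_force"],s["ft_torque"],s["eef_pos"])
I,D=env.snapshot("side");a=cv2.resize(I[210:330,200:330],None,fx=4,fy=4,interpolation=3)
J,_=env.snapshot("scene");cv2.imwrite("pics/s4.png",a)
E
```

```text
[-0.75244007 -0.77903923 -6.10973865] [-0.02062302  0.21468379  0.04356532] [0.53138095 0.2095584  0.11681719]
```

View pics/s4.png

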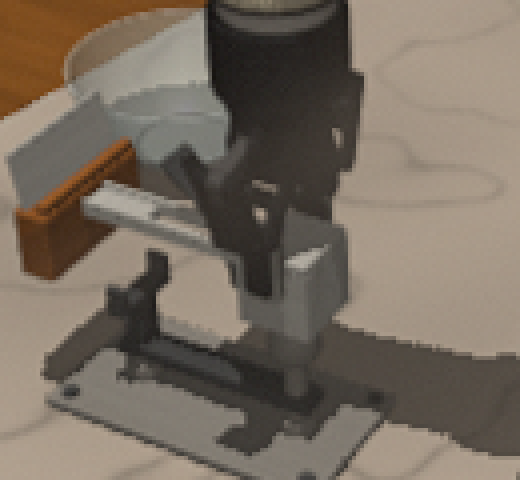

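The side view shows the ball (around 295,345) directly under the socket and the bar above the cradle fork. I'll lower slowly and watch the forces.

>>> move_arm([
  [255, 0, 0, -0.15, 0],
  [255, 0, 0, -0.3, 0],
  [255, 0, 0, -0.45, 0],
  [255, 0, 0, -0.55, 0],
  [255, 0, 0, -0.55, 0],
])

```text
time: 7.92
eef_pos: [0.5317, 0.2109, 0.0957]
eef_rot: [0.997, 0.071, -0.0, 0.0]
wrist_force: [-0.1, 0.3, -5.0]
finger_gap: 0.0454
gripper_force: 63.3
```

>>> move_arm([
  [255, 0, 0, -0.12, 0],
  [255, 0, 0, -0.24, 0],
  [255, 0, 0, -0.32, 0],
  [255, 0, 0, -0.32, 0],
])

```text
time: 8.43
eef_pos: [0.5318, 0.2109, 0.083]
eef_rot: [0.997, 0.071, -0.0, 0.0]
wrist_force: [0.5, -0.9, -3.8]
finger_gap: 0.0452
gripper_force: 63.3
```

>>> move_arm([
  [255, 0, 0, -0.05, 0],
  [255, 0, 0, -0.08, 0],
  [255, 0, 0, -0.08, 0],
])

```text
time: 8.8
eef_pos: [0.532, 0.211, 0.08]
eef_rot: [0.997, 0.071, -0.0, 0.0]
wrist_force: [0.4, -0.6, -4.3]
finger_gap: 0.0451
gripper_force: 63.3
```

>>> move_arm([
  [255, 0, 0, -0.05, 0],
  [255, 0, 0, -0.05, 0],
])

```text
time: 9.05
eef_pos: [0.5323, 0.2114, 0.0782]
eef_rot: [0.997, 0.071, 0.0, -0.0]
wrist_force: [0.6, 1.3, -3.7]
finger_gap: 0.045
gripper_force: 63.5
```

>>> move_arm([
  [255, 0, 0, -0.04, 0],
  [255, 0, 0, -0.04, 0],
])

```text
time: 9.3
eef_pos: [0.5327, 0.2114, 0.0772]
eef_rot: [0.997, 0.071, 0.001, -0.0]
wrist_force: [-0.3, 0.8, 2.1]
finger_gap: 0.0448
gripper_force: 64.1
```

>>> move_arm([
  [255, 0, 0, -0.025, 0],
  [255, 0, 0, -0.025, 0],
])

```text
time: 9.55
eef_pos: [0.5328, 0.2112, 0.0763]
eef_rot: [0.997, 0.071, 0.001, -0.0]
wrist_force: [-0.8, 0.2, 3.5]
finger_gap: 0.0453
gripper_force: 64.6
```

>>> move_arm([
  [255, 0, 0, -0.02, 0],
  [255, 0, 0, -0.02, 0],
])

```text
time: 9.8
eef_pos: [0.5327, 0.2111, 0.0751]
eef_rot: [0.997, 0.071, 0.001, -0.0]
wrist_force: [-0.1, -0.3, 3.5]
finger_gap: 0.0448
gripper_force: 64.3
```

>>> move_arm([
  [255, 0, 0, -0.025, 0],
  [255, 0, 0, -0.025, 0],
])

```text
time: 10.05
eef_pos: [0.5327, 0.211, 0.0735]
eef_rot: [0.997, 0.071, 0.001, 0.0]
wrist_force: [2.6, 1.5, -0.8]
finger_gap: 0.0453
gripper_force: 63.9
```

>>> move_arm([
  [255, 0, 0, -0.025, 0],
  [255, 0, 0, -0.025, 0],
])

```text
time: 10.3
eef_pos: [0.5325, 0.211, 0.0723]
eef_rot: [0.997, 0.071, 0.001, 0.0]
wrist_force: [2.1, 1.0, -1.9]
finger_gap: 0.0451
gripper_force: 63.6
```

>>> move_arm([
  [255, 0, 0, -0.025, 0],
  [255, 0, 0, -0.025, 0],
])

```text
time: 10.55
eef_pos: [0.5321, 0.211, 0.0714]
eef_rot: [0.997, 0.071, 0.0, 0.0]
wrist_force: [3.0, 0.7, -3.4]
finger_gap: 0.0448
gripper_force: 63.6
```

The spring balls met at about 0.0775 and have snapped past, so the roof should land near 0.065.

>>> move_arm([
  [255, 0, 0, -0.03, 0],
  [255, 0, 0, -0.06, 0],
  [255, 0, 0, -0.06, 0],
])

```text
time: 10.92
eef_pos: [0.5313, 0.2108, 0.0686]
eef_rot: [0.997, 0.071, -0.001, 0.0]
wrist_force: [2.4, 1.0, -8.0]
finger_gap: 0.0448
gripper_force: 63.1
```

>>> move_arm([
  [255, 0, 0, -0.03, 0],
  [255, 0, 0, -0.03, 0],
])

```text
time: 11.18
eef_pos: [0.5308, 0.2107, 0.0673]
eef_rot: [0.997, 0.071, -0.001, 0.0]
wrist_force: [1.1, 0.1, -8.6]
finger_gap: 0.045
gripper_force: 63.0
```

>>> move_arm([
  [255, 0, 0, -0.03, 0],
  [255, 0, 0, -0.03, 0],
])

```text
time: 11.42
eef_pos: [0.5306, 0.2107, 0.0662]
eef_rot: [0.997, 0.071, -0.001, 0.0]
wrist_force: [-0.1, 0.7, -9.8]
finger_gap: 0.0455
gripper_force: 62.9
```

>>> move_arm([
  [255, 0, 0, -0.025, 0],
  [255, 0, 0, -0.025, 0],
])

```text
time: 11.68
eef_pos: [0.5307, 0.2107, 0.0659]
eef_rot: [0.997, 0.071, -0.001, 0.0]
wrist_force: [-2.9, -0.2, -2.5]
finger_gap: 0.0452
gripper_force: 63.7
```

>>> move_arm([
  [255, 0, 0, -0.025, 0],
  [255, 0, 0, -0.025, 0],
])

```text
time: 11.92
eef_pos: [0.5307, 0.2108, 0.0657]
eef_rot: [0.997, 0.071, -0.001, -0.0]
wrist_force: [-5.4, -1.6, 5.1]
finger_gap: 0.045
gripper_force: 64.9
```

The roof landed on the ball: TCP 0.0657, force rising, and the depth matches 12 mm past first contact. I'll relax slightly, open and rise.

>>> move_arm([
  [255, 0, 0, 0.02, 0],
  [100, 0, 0, 0.02, 0],
  [0, 0, 0, 0.02, 0],
  [0, 0, 0, 0.02, 0],
  [0, 0, 0, 0.02, 0],
  [0, 0, 0, 0.02, 0],
])

```text
time: 12.68
eef_pos: [0.5322, 0.211, 0.0657]
eef_rot: [0.997, 0.071, 0.0, -0.0]
wrist_force: [0.1, 0.0, 0.2]
finger_gap: 0.0854
gripper_force: 0.0
```

>>> move_arm([
  [0, 0, 0, 0.3, 0],
  [0, 0, 0, 1.0, 0],
  [0, 0, 0, 2.0, 0],
  [0, 0, 0, 3.0, 0],
  [0, 0, 0, 3.5, 0],
  [0, 0, 0, 3.5, 0],
])

```text
time: 13.42
eef_pos: [0.5332, 0.2114, 0.2079]
eef_rot: [0.997, 0.071, 0.002, -0.001]
wrist_force: [0.8, 0.2, -0.1]
finger_gap: 0.0859
gripper_force: 0.0
```

```bash
python3 - <<'E'
from h import *
n="wrist";C=cal(n);I,D=env.snapshot(n);cv2.imwrite("pics/w5.png",I);P=cloud(n,D,C);ok=D>0;z=P[...,2]
s=env.sense();print(s["eef_pos"],s["finger_gap"],s["wrist_force"])
e=np.array([np.cos(.148),np.sin(.148)]);d=P[...,:2]-np.array([.5306,.2104]);x=d@e;y=d@np.array([-e[1],e[0]])
m=ok&(abs(x)<.018)&(abs(y)<.018)&(z<.15);print("sock top z",np.median(z[m]).round(4))
for a in range(26,170,8):
    m=ok&(abs(y)<.008)&(x*1000>a)&(x*1000<a+8)&(z<.17)
    if m.any(): print(a+4,np.percentile(z[m],[10,50,95]).round(4))
for lo,hi in ((.036,.0),(.1,.125)): pass
m=ok&(z>.072)&(z<.09)&(x>.095)&(x<.135)&(abs(y)<.04);print("bar y mid",np.percentile(y[m],[1,50,99]).round(4))
E
```

```text
[0.53216443 0.21116431 0.20652391] 0.08525734470274736 [-0.00360092 -1.2386927  -0.18292986]
sock top z 0.0936
30 [0.0856 0.0877 0.0893]
38 [0.0872 0.093  0.0966]
46 [0.0975 0.1004 0.1036]
54 [0.1044 0.1074 0.1109]
62 [0.1119 0.115  0.1184]
70 [0.1194 0.1224 0.1259]
78 [0.034  0.1257 0.1274]
86 [0.0331 0.0342 0.0805]
94 [0.0332 0.0346 0.0803]
102 [0.0782 0.0792 0.081 ]
110 [0.0783 0.0792 0.0806]
118 [0.0782 0.0792 0.0807]
126 [0.0781 0.0791 0.0805]
134 [0.0782 0.0792 0.0835]
142 [0.0857 0.0924 0.0939]
150 [0.0861 0.0869 0.088 ]
bar y mid [-0.022  -0.0005  0.022 ]
```

View pics/w5.png

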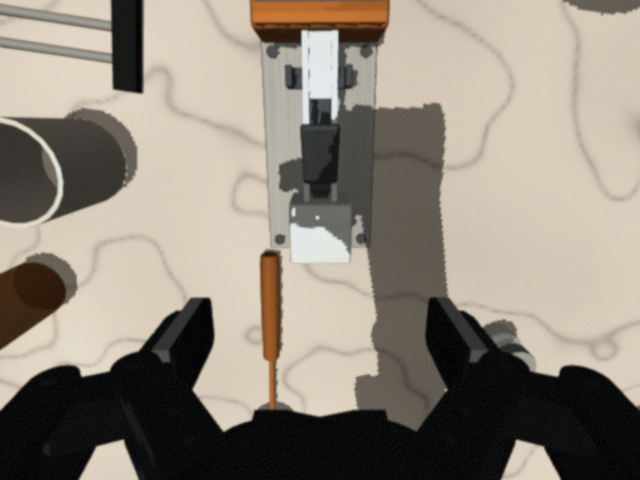

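The view shows the holder seated: socket top 0.0936 (ball centre 0.0696, as expected), bar level and centred between the prongs at (294,76) and (348,76), and lever still up. Now I'll shut the fingers and move over the lever.

>>> move_arm([
  [255, 0.4, 0.06, 0, 0],
  [255, 0.9, 0.13, 0, 0],
  [255, 1.4, 0.2, 0, 0],
  [255, 1.89, 0.27, 0, 0],
  [255, 1.89, 0.27, 0, 0],
  [255, 1.89, 0.27, -0.8, 0],
  [255, 1.89, 0.27, -1.5, 0],
  [255, 1.89, 0.27, -1.5, 0],
], squeeze=40)

```text
time: 14.48
eef_pos: [0.6048, 0.2212, 0.1429]
eef_rot: [0.997, 0.071, -0.003, 0.001]
wrist_force: [0.4, 0.1, -1.0]
finger_gap: 0.0004
gripper_force: 0.0
```

>>> move_arm([
  [255, 0, 0, -0.2, 0],
  [255, 0, 0, -0.4, 0],
  [255, 0, 0, -0.55, 0],
  [255, 0, 0, -0.55, 0],
])

```text
time: 14.98
eef_pos: [0.6104, 0.2223, 0.1251]
eef_rot: [0.997, 0.071, 0.003, -0.001]
wrist_force: [1.4, 0.4, 3.7]
finger_gap: -0.0001
gripper_force: 1.4
```

>>> move_arm([
  [255, 0, 0, -0.1, 0],
  [255, 0, 0, -0.2, 0],
  [255, 0, 0, -0.3, 0],
  [255, 0, 0, -0.3, 0],
])

```text
time: 15.48
eef_pos: [0.6128, 0.2227, 0.1143]
eef_rot: [0.997, 0.071, 0.005, -0.001]
wrist_force: [4.4, 0.7, 7.1]
finger_gap: -0.0003
gripper_force: 3.1
```

>>> move_arm([
  [255, 0, 0, -0.1, 0],
  [255, 0, 0, -0.2, 0],
  [255, 0, 0, -0.3, 0],
  [255, 0, 0, -0.3, 0],
])

```text
time: 15.98
eef_pos: [0.6086, 0.222, 0.1004]
eef_rot: [0.997, 0.071, 0.001, -0.0]
wrist_force: [0.9, 0.3, 4.8]
finger_gap: -0.0001
gripper_force: 2.0
```

>>> move_arm([
  [255, 0, 0, -0.08, 0],
  [255, 0, 0, -0.15, 0],
  [255, 0, 0, -0.2, 0],
  [255, 0, 0, -0.2, 0],
])

```text
time: 16.48
eef_pos: [0.6074, 0.2218, 0.0914]
eef_rot: [0.997, 0.071, -0.0, 0.0]
wrist_force: [1.9, 0.8, 4.1]
finger_gap: -0.0001
gripper_force: 1.7
```

>>> move_arm([
  [255, 0, 0, -0.04, 0],
  [255, 0, 0, -0.06, 0],
  [255, 0, 0, -0.06, 0],
])

```text
time: 16.85
eef_pos: [0.6075, 0.2218, 0.0892]
eef_rot: [0.997, 0.071, -0.0, 0.0]
wrist_force: [2.4, 0.0, 3.8]
finger_gap: 0.0002
gripper_force: 1.8
```

>>> move_arm([
  [255, 0, 0, -0.03, 0],
  [255, 0, 0, -0.03, 0],
])

```text
time: 17.1
eef_pos: [0.6076, 0.2218, 0.0881]
eef_rot: [0.997, 0.071, 0.0, -0.0]
wrist_force: [2.3, 0.7, 4.3]
finger_gap: -0.0001
gripper_force: 2.0
```

Still moving; I'll continue to the stop.

>>> move_arm([
  [255, 0, 0, -0.03, 0],
  [255, 0, 0, -0.03, 0],
])

```text
time: 17.35
eef_pos: [0.6077, 0.2218, 0.0877]
eef_rot: [0.997, 0.071, -0.0, -0.0]
wrist_force: [1.8, 0.1, 9.5]
finger_gap: -0.0003
gripper_force: 4.6
```

>>> move_arm([
  [255, 0, 0, -0.025, 0],
  [255, 0, 0, -0.025, 0],
])

```text
time: 17.6
eef_pos: [0.6077, 0.2218, 0.0875]
eef_rot: [0.997, 0.071, -0.0, -0.0]
wrist_force: [0.4, 0.2, 14.4]
finger_gap: -0.0004
gripper_force: 7.0
```

Firm stop at the flat height. I'll back off and verify.

>>> move_arm([
  [255, 0, 0, 0.3, 0],
  [255, 0, 0, 1.2, 0],
  [255, 0, 0, 2.2, 0],
  [255, -0.8, -0.1, 2.9, 0],
  [255, -1.8, -0.27, 2.9, 0],
  [255, -1.8, -0.27, 2.9, 0],
])

```text
time: 18.35
eef_pos: [0.5295, 0.2098, 0.2007]
eef_rot: [0.997, 0.071, -0.005, 0.0]
wrist_force: [0.5, -0.3, -0.3]
finger_gap: -0.0
gripper_force: 0.0
```

```bash
python3 - <<'E'
from h import *
n="wrist";C=cal(n);I,D=env.snapshot(n);cv2.imwrite("pics/w6.png",I);P=cloud(n,D,C);ok=D>0;z=P[...,2]
s=env.sense();print(s["time"],s["eef_pos"],s["wrist_force"])
e=np.array([np.cos(.148),np.sin(.148)]);d=P[...,:2]-np.array([.5306,.2104]);x=d@e;y=d@np.array([-e[1],e[0]])
m=ok&(abs(x)<.018)&(abs(y)<.018)&(z<.15);print("sock top z",np.median(z[m]).round(4))
for a in range(26,150,8):
    m=ok&(abs(y)<.008)&(x*1000>a)&(x*1000<a+8)&(z<.17)
    if m.any(): print(a+4,np.percentile(z[m],[10,50,95]).round(4))
E
```

```text
18.4 [0.53214593 0.21047303 0.20098646] [ 1.08301892 -0.37910632  0.89650897]
sock top z 0.0937
30 [0.0338 0.0872 0.0892]
38 [0.0353 0.0871 0.0889]
46 [0.0864 0.0872 0.0883]
54 [0.0866 0.0874 0.0886]
62 [0.0864 0.0873 0.0885]
70 [0.0863 0.0872 0.0884]
78 [0.0862 0.0872 0.0883]
86 [0.0863 0.0871 0.0882]
94 [0.0782 0.0862 0.0879]
102 [0.0784 0.0793 0.0806]
110 [0.0784 0.0792 0.0804]
118 [0.0781 0.0791 0.0807]
126 [0.0781 0.0791 0.0808]
134 [0.0782 0.0792 0.0835]
142 [0.085  0.0919 0.0939]
```

View pics/w6.png

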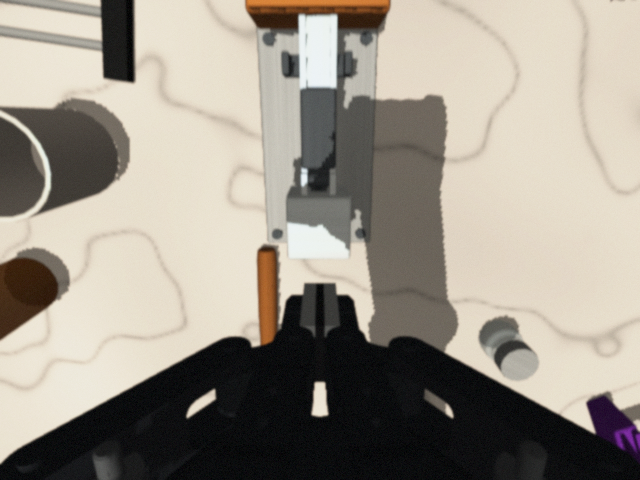

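The view shows the lever flat (318,130; constant height 0.087), the socket unmoved at 0.0937 and the bar between the prongs. The robot is clear.

```bash
python3 -c "
from workcell import env
print(env.sign_off())"
```

```text
the job is handed in; nothing more can be done
None
```

The recipe holder is clicked home on the ball with its bar between the cradle prongs and its latch lever pressed flat; the job was handed in at about 18 s with the arm clear.

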